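# Feel the banding wheel for bearing play and take it up

## Task

The spindle of the banding wheel on the bench has worn loose. Rock its head by the brass post, first to the left and then to the right, gently until you feel it stop on each side; then push the red-tabbed wedge in just until it is snug and the play is gone, and prove it by rocking the head left and right once more: it must no longer give. Never force the bearing, do not leave the wedge jammed tight, and leave the cup, jar and bowl where they stand.

Things in the scene. Friction and masses are not known exactly. Their poses are not given: they have to be found in the camera images.
- wheel: Dark iron stand of a banding wheel, fixed to the bench. Origin: centre of its underside. x points from the red tab to the wheel's middle (the way the wedge is pushed in); y is LEFT seen from the tab; z up. Foot 136 mm across, housing 68 mm across up to z = 86 mm. The head does not spin (locked); it only rocks left and right (along y) about an axis parallel to x at z = 75 mm.
- wheelhead: Rocking head: grey disc 140 mm across, z = 105 to 119 mm above the bench, with an upright round brass post in its middle, 26 mm across, z = 123 to 195 mm. Origin on the rocking axis, z along the post. Loose within its play (about 1 N at the post), stays where left, then stops hard. Push 6 to 12 N sideways high on the post to feel the stop; over 20 N forces the bearing.
- post_top (a point): Centre of the brass post's top, 195 mm above the bench when the head is level; it moves sideways as the head rocks. The play is unknown, about 4 to 10 mm each way here.
- rock (a joint): Lean of the head (rad): 0 level, positive = post leans to the LEFT (+y of the wheel), negative = right. 0.04 is about 5 mm at the post's top.
- wedge (a joint): How far the take-up wedge is pushed in (m), 0 to 0.032. Starts at 0 to 0.003; becomes snug between 0.013 and 0.024, unknown because of wear. Slides with about 2.5 N of friction and stays where left; from the snug point the resistance rises steeply. A push of 7 to 10 N along the wheel's +x makes it snug, well over 20 N jams it. Pushing it in also centres the head.
- tab (a point): Centre of the top edge of the wedge's red upright tab, 92 mm above the bench. The tab is 12 mm thick along the wheel's x, 40 mm wide along y, stands from 22 to 92 mm above the bench, and is 145 mm from the wheel's middle (along -x) when the wedge is fully out. Push on its outer face, away from the wheel.
- stop_left: Cheek of the wedge, hidden inside the housing, that bears on the spindle when the head leans left against the end of its play. Nothing to handle.
- stop_right: The opposite hidden cheek, that bears on the spindle when the head leans right. A push of 6 N high on the post loads a cheek with about 12 N.
- cup: White ceramic water cup, 66 mm across, 75 mm high, beside the wheel; origin at the centre of its underside. Must not be moved.
- jar: White jar with red lid, 52 mm across, 70 mm high, beside the wheel; origin at the centre of its underside. Must not be moved.
- bowl: Small white ceramic bowl, 80 mm across, 30 mm high, beyond the wheel; origin at the centre of its underside. Must not be moved.
Things that resemble listed ones, but are neither listed nor needed, are in the scene too. Leave any orange look-alike of the wheel alone.

How it is judged:
On the way, in this order (a step that is already met when the one before it is completed fails the run):
1. the loose head is rocked to the left until it bears on its stop (contact force between wheelhead and stop_left above 6 N and value of joint rock above 0.025 rad), for 0.1 s.
2. the loose head is rocked to the right until it bears on its stop (contact force between wheelhead and stop_right above 6 N and value of joint rock below -0.025 rad), for 0.1 s.
3. the wedge is pushed in until it is snug: both cheeks bear on the spindle (contact force between wheelhead and stop_left above 1 N and contact force between wheelhead and stop_right above 1 N), for 0.1 s.
4. the head is rocked to the left again and no longer gives (under 0.016 rad, 2 mm at the post's top) (contact force between wheelhead and stop_left above 8 N and contact force between wheelhead and stop_right below 5 N and value of joint rock below 0.016 rad), for 0.1 s.
5. the head is rocked to the right again and no longer gives (contact force between wheelhead and stop_right above 8 N and contact force between wheelhead and stop_left below 5 N and value of joint rock above -0.016 rad), for 0.1 s.
At the end, for the whole second after the job is handed in: The head stands level (within 0.012 rad) and still, the wedge stays in snug (pushed in more than 10 mm) but not jammed (each cheek presses on the spindle with less than 20 N), and cup, jar and bowl stand upright within 20 mm of where they were (value of joint rock between -0.012 and 0.012 rad and value of joint wedge above 0.01 m and contact force between wheelhead and stop_left below 20 N and contact force between wheelhead and stop_right below 20 N and angular speed of wheelhead below 0.05 rad/s and velocity of joint wedge below 0.003 m/s and distance of each of cup, jar, bowl from where it was at the start of the episode below 0.02 m and angle between each of cup, jar, bowl's own z axis and vertical below 0.1 rad); the robot touches nothing.
It fails at once if the bearing is forced: more than 60 N on a stop (about 25 N at the post) (contact force between wheelhead and stop_left above 60 N or contact force between wheelhead and stop_right above 60 N).
It fails at once if cup, jar or bowl moved more than 20 mm or tipped (distance of any of cup, jar, bowl from where it was at the start of the episode above 0.02 m or angle between any of cup, jar, bowl's own z axis and vertical above 0.3 rad).
It also fails if it takes over 72 s, if anything falls off the work surface, if the arm or the gripper's body presses on something with over 40 N, if the wrist force passes 120 N, or if a joint passes its speed limit or range.

## Robot

A 6-joint arm with a two-finger parallel gripper is mounted at the origin on the work surface. World frame = base frame: x ahead of the robot, y to its left, z up, the work surface at z = 0. Lengths are in m, angles in rad, forces in N, time in s.
With the tool pointing down it reaches from about 0.425 to 0.925 m from the base axis. Payload 12.5 kg.
Tool frame: the origin (TCP) lies midway between the tips of the shut fingers; the grasp point (between the pads) lies 19 mm behind it; z points along the fingers, y is the line along which they close (so a half turn about z gives the same grasp; the last joint's range is limited). The gripper opens to 85 mm and grips with 20 to 120 N. Pads are 22 mm wide; open, the fingers measure 114 mm over their backs; the gripper's body (76 mm by 85 mm) begins 54 mm behind the grasp point. The pads swing forward as they close: fully open they stand 13 mm farther back than shut.
Start: joints at [-1.274, 0.491, 1.559, -0, 1.092, -0.106], TCP at [0.245, -0.575, 0.231] pointing down, gripper open.
Joint ranges: [-3.1, 3.1], [-0.84, 2.19], [0.05, 2.79], [-1.13, 4.28], [0.06, 2.93], [-2.69, 2.69]. Speed limits (rad/s): [2.22, 2.22, 2.79, 3.14, 3.14, 3.14].

## Interface

Orientations are given as a unit quaternion [x, y, z, w].
In Python, from cell import env gives the robot as it stands.
- The arm moves only by the tool jog_arm, never from a script. Its argument "deltas" is a list of rows, each a list of 7 numbers: the shift along the tool's x, y, z each as a share of 20 mm, from -1 to 1, then the turn, a rotation vector about the tool's x, y, z each as a share of 5 degrees, from -1 to 1, then the closure, from 0 (fully open) to 1 (shut). A call has 1 to 12 rows; each row shifts and turns the commanded pose from where the row before left it, along the tool's axes as they then stand; what a row does not reach is not made up. A row lasts 1/12 s, in which the tool goes at most 41.7 mm and 7.16 degrees, less where a joint would pass 70% of its speed; a pose out of reach is approached as far as the arm can. A call with a number of a shift or a turn outside -1 to 1 is refused whole. A call with a gripper value outside its range is refused whole. The fingers move at their own pace and stop on an object; "grip_force" is the grip in N (left out, the last holds). Time passes only in rows, so rows that do not move let the fingers close. It gives the time, the measured TCP pose, the force, the opening and the grip force at its end, in the units of the state.
- env.read_state(): the state, without advancing time (a new reading comes with each control period).
- env.get_image(name): name is "side" or "top" or "wrist"; returns the picture (480x640x3 uint8, red, green, blue); there is no depth.
- env.calibration(name): a dict with "intrinsics" (3x3 intrinsics, pixels), "xyz" and "rotation" of the camera in the world. Camera axes: x right, y up, looking along -z (the intrinsics and any distortion apply to the point x, -y, -z); pixel columns grow to the right and rows downward; lengths in m; the calibration is good to about 2 mm. A picture is of the moment at which its call begins: read the wrist's pose just before it. calibration takes no time and is no camera call; for the wrist camera it gives the pose at the moment of the call.
- env.close_job(): hands the job in; it is judged then, once.
The state is a dict: "t": time; "joint_positions": joint angles; "qd": joint speeds; "tau": joint torques, N m; "tcp_pos": TCP position; "eef_rot": TCP orientation; "wrist_force": force on the tool from outside, world axes, zero at the start; "wrist_torque": the same for the moment, N m; "gripper_width": finger opening in m; "grip_force": force on a finger pad.
Only numpy, scipy, OpenCV 4.12 (cv2) and the standard library are available. Lean on these libraries where they do the work, as an engineer would, in place of code of your own. Each camera call takes 0.05 s, during which the arm holds its last target. There are 200 camera calls.

## Working session

There is one attempt and no reset: what is moved stays moved. The work goes in short steps, Python scripts to look and compute and a tool call to move; the robot and the scene stay as the last step left them, time stands still between calls to the robot, and variables do not carry over. Pictures are saved under pics/ and viewed, at most 10 in all, crops included, and the job is handed in when it is done.

Besides the shell and the picture viewer there is one more tool, called after ">>>" by a JSON object that holds its "method" and its "body". jog_arm: Moves the arm, as the interface text tells. Its arguments: {"type":"object","properties":{"deltas":{"type":"array","items":{"type":"array","items":{"type":"number","minimum":-1,"maximum":1}}},"grip_force":{"type":"number"}},"required":["deltas"]}

```bash
mkdir -p pics; ls; python3 - <<'E'
from cell import env
import cv2,numpy as np
for n in("top","side"):
    im=env.get_image(n); cv2.imwrite(f"pics/{n}0.png",im[:,:,::-1]); c=env.calibration(n); print(n,np.round(c["intrinsics"],1).tolist(),np.round(c["xyz"],3),np.round(c["rotation"],3).tolist(),c.keys())
s=env.read_state();print(s)
E
```

```text
pics
top [[445.4, 0.0, 311.6], [0.0, 445.4, 236.7], [0.0, 0.0, 1.0]] [0.383 0.081 0.978] [-0.071, 0.073, 0.706, -0.701] dict_keys(['intrinsics', 'xyz', 'rotation'])
side [[496.5, 0.0, 323.2], [0.0, 496.5, 238.4], [0.0, 0.0, 1.0]] [0.372 0.753 0.908] [-0.05, 0.362, 0.919, -0.148] dict_keys(['intrinsics', 'xyz', 'rotation'])
{'t': 0.1, 'joint_positions': array([-1.27358540e+00,  4.91504016e-01,  1.55936044e+00,  7.95265316e-07,
        1.09169659e+00, -1.05626372e-01]), 'qd': array([-4.14722473e-04, -3.76334343e-03, -1.65228730e-03, -4.17141172e-05,
        1.50620861e-04,  5.42318065e-04]), 'tau': array([ 4.11073372e-03, -6.19447875e+01, -2.62024552e+01,  4.72603674e-06,
        2.90328193e-03,  6.11149446e-06]), 'tcp_pos': array([ 0.2449706 , -0.57479103,  0.2307929 ]), 'eef_rot': array([ 9.79783671e-01,  2.00059300e-01, -4.59603878e-05, -4.82012087e-04]), 'wrist_force': array([-0.69708447, -0.71918886, -0.12756173]), 'wrist_torque': array([ 0.03000341, -0.05679254, -0.03345059]), 'grip_force': 0.0, 'gripper_width': 0.08524250226218165}
```

View pics/top0.png

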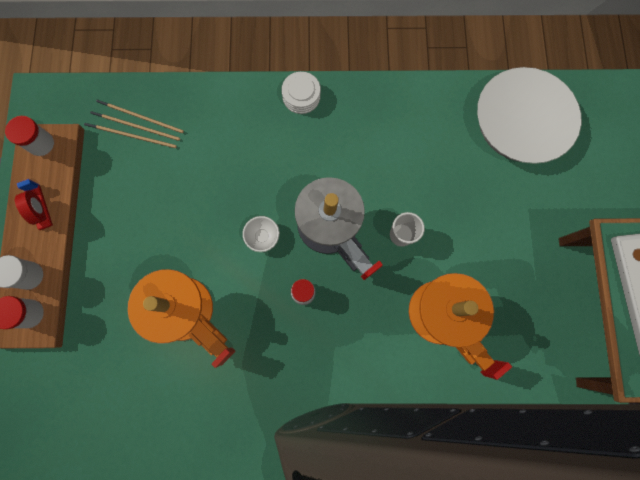

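View pics/side0.png

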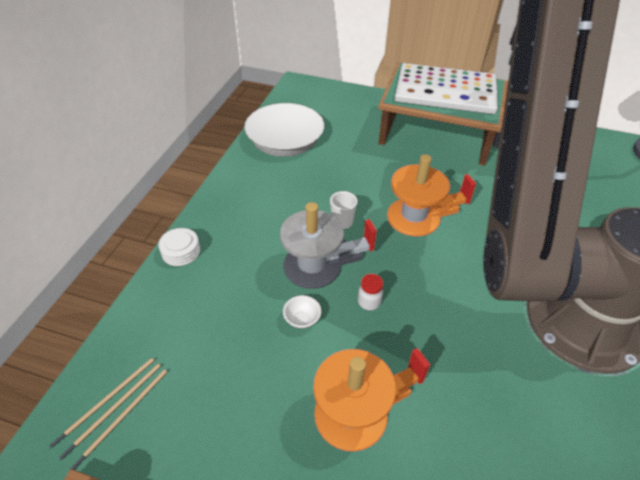

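The top view shows three wheels. The orange ones at (165,305) and (452,310) are the look-alikes. The dark iron and grey one, with its post at (331,203) and tab at (371,270), fits the description. Around it are the bowl (261,234), jar (303,291) and cup (407,229). In the side view its post top is at about (312,207) and its tab at (370,235). I'll confirm this in an enlarged crop.

```bash
cat > h.py <<'E'
from cell import env
import cv2,numpy as np
from scipy.spatial.transform import Rotation as R
def ray(n,p):
    c=env.calibration(n);d=np.linalg.inv(c["intrinsics"])@[p[0],p[1],1.];d=d*[1,-1,-1]
    r=np.array(c["rotation"]); M=R.from_quat(r).as_matrix() if r.size==4 else r
    d=M@d;return np.array(c["xyz"]),d/np.linalg.norm(d)
def tri(a,b):
    (o,d),(q,e)=a,b;t=np.linalg.lstsq(np.c_[d,-e],q-o,rcond=None)[0]
    x,y=o+t[0]*d,q+t[1]*e;return (x+y)/2,np.linalg.norm(x-y)
def plane(n,p,z):
    o,d=ray(n,p);return o+d*(z-o[2])/d[2]
E
python3 - <<'E'
import cv2,numpy as np
a=cv2.imread("pics/top0.png")[170:310,230:440];b=cv2.imread("pics/side0.png")[180:320,250:460]
cv2.imwrite("pics/crop.png",np.hstack([cv2.resize(x,None,fx=1.9*1,fy=1.9*1,interpolation=cv2.INTER_CUBIC) for x in(a,b)]))
for n,(x0,y0,x1,y1) in {"top":(318,180,385,285),"side":(290,195,380,255)}.items():
    im=cv2.imread(f"pics/{n}0.png");h=cv2.cvtColor(im,cv2.COLOR_BGR2HSV)
    for nm,lo,hi in(("red",(0,180,90),(6,255,255)),("brass",(14,110,60),(28,255,255))):
        m=np.zeros(h.shape[:2],np.uint8);m[y0:y1,x0:x1]=cv2.inRange(h,lo,hi)[y0:y1,x0:x1]
        k,l,s,c=cv2.connectedComponentsWithStats(m)
        i=1+np.argmax(s[1:,4]);pts=np.argwhere(l==i)[:,::-1]
        print(n,nm,s[i],c[i],cv2.boxPoints(cv2.minAreaRect(pts.astype(np.float32))).round(1).tolist())
E
```

```text
top red [362 261  20  18 118] [372.00847458 269.55932203] [[361.0, 275.8999938964844], [378.6000061035156, 260.3999938964844], [382.20001220703125, 264.5], [364.5, 279.8999938964844]]
top brass [324 193  14  22 239] [330.42259414 203.54811715] [[323.20001220703125, 213.5], [325.5, 192.3000030517578], [338.0, 193.6999969482422], [335.70001220703125, 214.89999389648438]]
side red [365 221  10  29 170] [369.79411765 233.31176471] [[365.0, 221.0], [374.0, 221.0], [374.0, 249.0], [365.0, 249.0]]
side brass [306 203  11  30 271] [311.51660517 217.05904059] [[306.0, 203.0], [316.0, 203.0], [316.0, 232.0], [306.0, 232.0]]
```

View pics/crop.png

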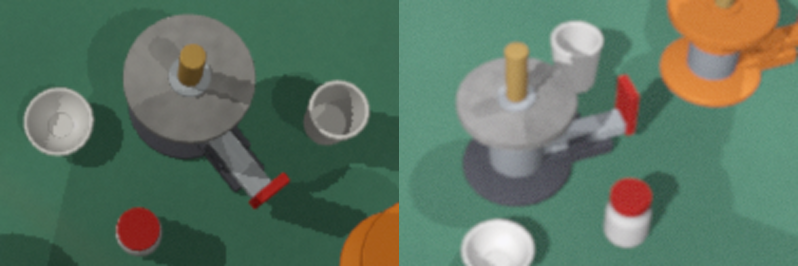

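```bash
python3 - <<'E'
from h import *
P,e=tri(ray("top",(331,197.3)),ray("side",(311.6,205)));print("post",P.round(4),e)
T,e=tri(ray("top",(371.6,269.5)),ray("side",(370.5,225.5)));print("tab",T.round(4),e)
pt=plane("top",(331,197.3),.195);print("plane",pt, plane("top",(371.6,269.5),.092))
a=plane("top",(361,275.9),.092);b=plane("top",(378.6,260.4),.092);print("tab edge ends",a,b,np.linalg.norm(a-b))
# disc centre check
for c,n,z in(("cup",(407,226),.075),("bowl",(261,233),.03),("jar",(303,291),.07)): print(c,plane("top",n,z).round(3))
W=pt-plane("top",(371.6,269.5),.092);print("yaw from centre line",np.degrees(np.arctan2(W[1],W[0])),np.hypot(W[0],W[1]))
d=(b-a);print("edge dir",np.degrees(np.arctan2(d[1],d[0])))
s=env.read_state();print(R.from_quat(s["eef_rot"]).as_matrix().round(3).tolist())
# base disc centre via silhouette? grey disc
E
```

```text
post [0.6161 0.0423 0.1993] 0.0008440681658222808
tab [ 0.4997 -0.0414  0.0944] 0.004208839741342254
plane [0.61785977 0.04212951 0.195     ] [ 0.49787946 -0.04177462  0.092     ]
tab edge ends [ 0.48520187 -0.02016604  0.092     ] [ 0.51615962 -0.05649388  0.092     ] 0.0477293841102682
cup [ 0.591 -0.121  0.075]
bowl [0.588 0.188 0.03 ]
jar [0.458 0.096 0.07 ]
yaw from centre line 34.965702145127416 0.14640757637009447
edge dir -49.56312313156841
[[0.92, 0.392, -0.0], [0.392, -0.92, 0.001], [0.0, -0.001, -1.0]]
```

The crop confirms the target: a grey disc and dark foot with a brass post and red tab. I'll approach above it, turning the tool so its x axis lies along the wheel's x (about 38°).

>>> {"method": "jog_arm", "body": {"deltas": [[0,0,-1,0,0,-1,0.3],[0,0,-1,0,0,-1,0.3],[0,0,-1,0,0,-1,0.3],[1,-0.43,0,0,0,0,0.4],[1,-0.43,0,0,0,0,0.4],[1,-0.43,0,0,0,0,0.4],[1,-0.43,0,0,0,0,0.4],[1,-0.43,0,0,0,0,0.4],[1,-0.43,0,0,0,0,0.4],[1,-0.43,0,0,0,0,0.4],[1,-0.43,0,0,0,0,0.4],[1,-0.43,0,0,0,0,0.4]]}}

```text
t: 1.1
tcp_pos: [0.3393, -0.4019, 0.2911]
eef_rot: [0.945, 0.326, -0.0, -0.0]
wrist_force: [1.3, 0.1, 0.9]
gripper_width: 0.0512
grip_force: 0.0
```

>>> {"method": "jog_arm", "body": {"deltas": [[1,-0.43,0,0,0,0,0.4],[1,-0.43,0,0,0,0,0.4],[1,-0.43,0,0,0,0,0.4],[1,-0.43,0,0,0,0,0.4],[1,-0.43,0,0,0,0,0.4],[1,-0.43,0,0,0,0,0.4],[1,-0.43,0,0,0,0,0.4],[1,-0.43,0,0,0,0,0.4],[1,-0.43,0,0,0,0,0.4],[1,-0.43,0,0,0,0,0.4],[1,-0.43,0,0,0,0,0.4]]}}

```text
t: 2.02
tcp_pos: [0.4541, -0.1918, 0.2911]
eef_rot: [0.945, 0.326, -0.0, -0.0]
wrist_force: [0.5, 0.3, 0.3]
gripper_width: 0.0514
grip_force: 0.0
```

```bash
python3 - <<'E'
from h import *
s=env.read_state();c=env.calibration("wrist");im=env.get_image("wrist");cv2.imwrite("pics/w1.png",im[:,:,::-1]);print(s["t"],s["tcp_pos"],R.from_quat(s["eef_rot"]).as_matrix().round(3).tolist(),s["gripper_width"],s["wrist_force"]);print(c)
E
```

```text
2.0167 [ 0.45409466 -0.19181487  0.29111671] [[0.787, 0.617, -0.0], [0.617, -0.787, 0.0], [-0.0, -0.0, -1.0]] 0.051433845789027925 [0.48185872 0.27548067 0.34061336]
{'intrinsics': array([[356.34746106,   0.        , 314.28359456],
       [  0.        , 356.34746106, 240.52726918],
       [  0.        ,   0.        ,   1.        ]]), 'xyz': array([ 0.50770075, -0.14947135,  0.43443657]), 'rotation': array([-0.12091952,  0.05958075, -0.43334557,  0.89108935])}
```

View pics/w1.png

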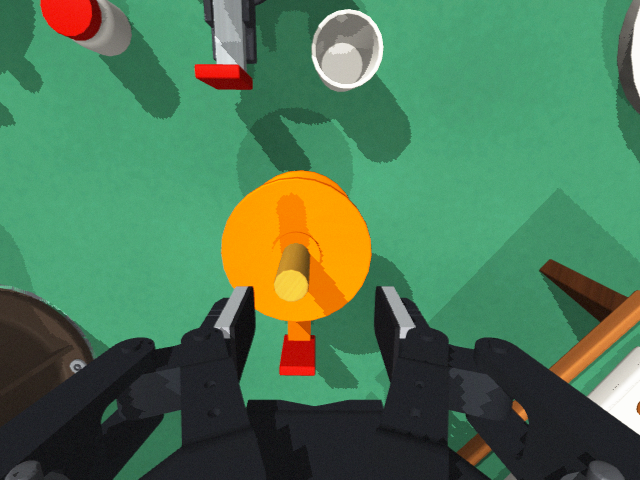

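The wrist view shows the grey wheel's tab at (223,76) with its edge nearly horizontal, so the tool yaw of 38° is about right. Next I move closer for a second view that includes the post.

>>> {"method": "jog_arm", "body": {"deltas": [[1,-0.52,0,0,0,0,0.4],[1,-0.52,0,0,0,0,0.4],[1,-0.52,0,0,0,0,0.4],[1,-0.52,0,0,0,0,0.4],[1,-0.52,0,0,0,0,0.4],[1,-0.52,0,0,0,0,0.4],[1,-0.52,0,0,0,0,0.4],[1,-0.52,0,0,0,0,0.4],[0,0,0,0,0,0,0.4]]}}

```text
t: 2.82
tcp_pos: [0.5293, -0.0261, 0.291]
eef_rot: [0.945, 0.327, 0.0, -0.0]
wrist_force: [-0.1, 0.0, -0.2]
gripper_width: 0.0509
grip_force: 0.0
```

```bash
python3 - <<'E'
from h import *
s=env.read_state();im=env.get_image("wrist")[:,:,::-1].copy();cv2.imwrite("pics/w2.png",im);print(s["t"],s["tcp_pos"],s["gripper_width"])
h=cv2.cvtColor(im,cv2.COLOR_BGR2HSV)
for nm,lo,hi,z in(("red",(0,180,90),(6,255,255),.092),("brass",(14,110,60),(28,255,255),.195)):
    k,l,st,c=cv2.connectedComponentsWithStats(cv2.inRange(h,lo,hi))
    for i in range(1,k):
        if st[i,4]>150:print(nm,st[i],c[i].round(1),plane("wrist",c[i],z).round(4))
E
```

```text
2.8167 [ 0.52931459 -0.02610197  0.29095047] 0.05087930015802116
red [ 156  164   49   46 1734] [179.7 186.6] [0.4697 0.091  0.092 ]
red [  0 180  32  15 264] [ 14.1 186.5] [0.3715 0.2156 0.092 ]
red [293 226  40  27 906] [312.6 240.3] [ 0.5065 -0.0418  0.092 ]
brass [   0    0   39   77 1739] [18.  36.3] [0.5196 0.1932 0.195 ]
brass [ 295   49   41   55 1743] [314.6  75.2] [0.6132 0.0397 0.195 ]
brass [ 311  295   79  113 5878] [347.9 355.8] [ 0.474  -0.1026  0.195 ]
```

View pics/w2.png

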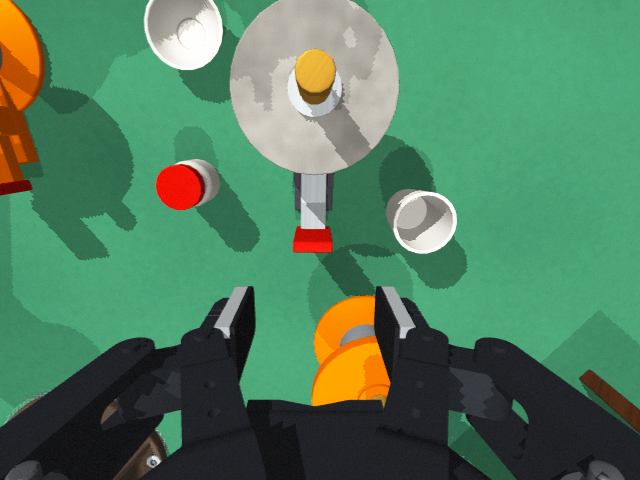

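The post top is at (315,71), the tab top at (312,235) with horizontal edges, and the fingers are centred on column 314. The alignment is good, so I'll compute the offsets in tool axes.

```bash
python3 - <<'E'
from h import *
s=env.read_state();M=R.from_quat(s["eef_rot"]).as_matrix()
P=plane("wrist",(315,71),.195);print(P,"tool:",M.T@(P-s["tcp_pos"]))
P2,e=tri(ray("wrist",(315,71)),ray("top",(331,197.3)));print("tri post",P2,e)
for p in((293,229),(332,229),(293,251),(332,251)):
  T=plane("wrist",p,.092);print(p,T,"tool:",M.T@(T-s["tcp_pos"]))
D=plane("wrist",(314.5,84),.119);print("disc",D,"tool:",M.T@(D-s["tcp_pos"]))
T,e=tri(ray("wrist",(312.5,232)),ray("top",(371.6,269.5)));print("tri tab",T,e)
E
```

```text
[0.61520268 0.04098609 0.195     ] tool: [ 0.11029675 -0.00016708  0.09586228]
tri post [0.61551122 0.04144276 0.19958146] 0.002636323220950186
(293, 229) [ 0.50364098 -0.01946274  0.092     ] tool: [-0.01471106 -0.02163785  0.19892113]
(332, 229) [ 0.52750603 -0.04969941  0.092     ] tool: [-0.0146659   0.0168822   0.19890218]
(293, 251) [ 0.48556295 -0.03325794  0.092     ] tool: [-0.03744878 -0.02198273  0.19893008]
(332, 251) [ 0.50984328 -0.06401434  0.092     ] tool: [-0.03739885  0.01720257  0.19891081]
disc [0.61776371 0.04348978 0.119     ] tool: [ 0.11388711 -0.00051253  0.17186108]
tri tab [ 0.50378017 -0.04587617  0.04540296] 0.004715250209483919
```

>>> {"method": "jog_arm", "body": {"deltas": [[1,0,0,0,0,0,0.4],[1,0,0,0,0,0,0.4],[1,0,0,0,0,0,0.4],[1,0,0,0,0,0,0.4],[1,0,0,0,0,0,0.4],[0.55,0,0,0,0,0,0.4],[0,0,1,0,0,0,0.4],[0,0,1,0,0,0,0.4],[0,0,1,0,0,0,0.4],[0,0,0.5,0,0,0,0.4],[0,0,0,0,0,0,0.4]]}}

```text
t: 3.78
tcp_pos: [0.6148, 0.0391, 0.2192]
eef_rot: [0.945, 0.326, -0.002, -0.001]
wrist_force: [0.2, -0.6, 0.8]
gripper_width: 0.0509
grip_force: 0.0
```

```bash
python3 - <<'E'
from h import *
im=np.hstack([env.get_image("wrist")[::1,:,::-1][100:480,120:520],env.get_image("side")[100:480,120:520,::-1]]);cv2.imwrite("pics/w3.png",im);print(env.read_state()["wrist_force"])
E
```

```text
[-0.06416946  0.24268442  0.24939077]
```

View pics/w3.png

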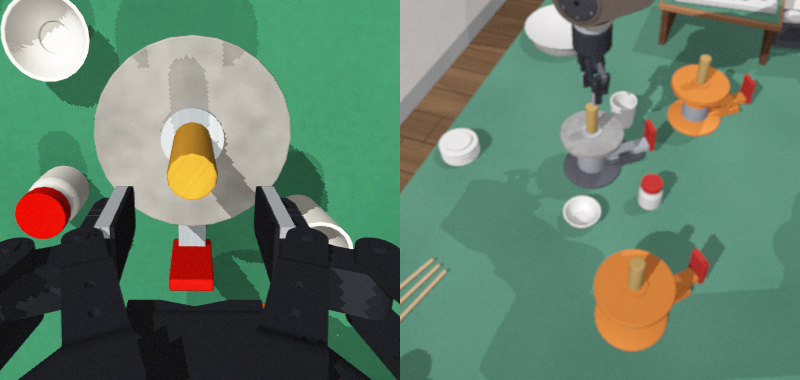

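The post top sits midway between the fingers at crop pixel (192,177). I'll lower the fingers around it.

>>> {"method": "jog_arm", "body": {"deltas": [[0,0,1,0,0,0,0.4],[0,0,1,0,0,0,0.4],[0,0,0.75,0,0,0,0.4],[0,0,0.45,0,0,0,0.4],[0,0,0,0,0,0,0.4]]}}

```text
t: 4.3
tcp_pos: [0.6156, 0.0396, 0.1567]
eef_rot: [0.945, 0.326, -0.001, -0.0]
wrist_force: [0.2, -0.3, 1.1]
gripper_width: 0.0511
grip_force: 0.0
```

>>> {"method": "jog_arm", "body": {"deltas": [[0,-0.3,0,0,0,0,0.4],[0,-0.15,0,0,0,0,0.4],[0,-0.05,0,0,0,0,0.4],[0,0,0,0,0,0,0.4]]}}

```text
t: 4.63
tcp_pos: [0.6098, 0.048, 0.1583]
eef_rot: [0.945, 0.326, 0.001, 0.0]
wrist_force: [-0.0, 1.9, 0.2]
gripper_width: 0.0511
grip_force: 0.0
```

>>> {"method": "jog_arm", "body": {"deltas": [[0,-0.1,0,0,0,0,0.4],[0,-0.1,0,0,0,0,0.4],[0,0,0,0,0,0,0.4]]}}

```text
t: 4.88
tcp_pos: [0.607, 0.051, 0.1575]
eef_rot: [0.945, 0.326, 0.0, 0.0]
wrist_force: [-0.2, -0.1, -0.7]
gripper_width: 0.0513
grip_force: 0.0
```

>>> {"method": "jog_arm", "body": {"deltas": [[0,-0.05,0,0,0,0,0.4],[0,-0.05,0,0,0,0,0.4],[0,0,0,0,0,0,0.4]]}}

```text
t: 5.13
tcp_pos: [0.6059, 0.0524, 0.1573]
eef_rot: [0.945, 0.326, 0.0, 0.0]
wrist_force: [0.5, -0.3, 0.2]
gripper_width: 0.0512
grip_force: 0.1
```

>>> {"method": "jog_arm", "body": {"deltas": [[0,-0.05,0,0,0,0,0.4],[0,-0.05,0,0,0,0,0.4],[0,0,0,0,0,0,0.4]]}}

```text
t: 5.38
tcp_pos: [0.6046, 0.054, 0.1573]
eef_rot: [0.945, 0.326, -0.0, 0.0]
wrist_force: [-0.0, -0.4, 0.1]
gripper_width: 0.0515
grip_force: 0.2
```

>>> {"method": "jog_arm", "body": {"deltas": [[0,-0.05,0,0,0,0,0.4],[0,0,0,0,0,0,0.4]]}}

```text
t: 5.55
tcp_pos: [0.604, 0.0548, 0.1573]
eef_rot: [0.945, 0.326, -0.0, 0.0]
wrist_force: [0.3, -0.3, 0.5]
gripper_width: 0.0509
grip_force: 0.2
```

>>> {"method": "jog_arm", "body": {"deltas": [[0,-0.05,0,0,0,0,0.4],[0,0,0,0,0,0,0.4]]}}

```text
t: 5.72
tcp_pos: [0.6036, 0.0554, 0.1574]
eef_rot: [0.945, 0.326, 0.0, 0.0]
wrist_force: [-0.2, -1.8, 0.8]
gripper_width: 0.0512
grip_force: 0.8
```

>>> {"method": "jog_arm", "body": {"deltas": [[0,-0.05,0,0,0,0,0.4],[0,0,0,0,0,0,0.4]]}}

```text
t: 5.88
tcp_pos: [0.6031, 0.056, 0.1574]
eef_rot: [0.945, 0.326, 0.0, 0.0]
wrist_force: [2.6, -4.7, 0.1]
gripper_width: 0.0512
grip_force: 2.2
```

>>> {"method": "jog_arm", "body": {"deltas": [[0,-0.05,0,0,0,0,0.4],[0,0,0,0,0,0,0.4]]}}

```text
t: 6.05
tcp_pos: [0.6028, 0.0565, 0.1574]
eef_rot: [0.945, 0.326, 0.001, 0.001]
wrist_force: [4.7, -6.3, -0.2]
gripper_width: 0.0512
grip_force: 3.5
```

The left stop is felt at about 8 N. I'll hold briefly, then go right.

>>> {"method": "jog_arm", "body": {"deltas": [[0,0,0,0,0,0,0.4],[0,0,0,0,0,0,0.4],[0,0,0,0,0,0,0.4]]}}

```text
t: 6.3
tcp_pos: [0.6028, 0.0565, 0.1574]
eef_rot: [0.945, 0.326, 0.0, 0.001]
wrist_force: [3.9, -5.4, 0.2]
gripper_width: 0.0513
grip_force: 3.4
```

>>> {"method": "jog_arm", "body": {"deltas": [[0,0.4,0,0,0,0,0.4],[0,0.6,0,0,0,0,0.4],[0,0.4,0,0,0,0,0.4],[0,0.1,0,0,0,0,0.4],[0,0.1,0,0,0,0,0.4],[0,0,0,0,0,0,0.4]]}}

```text
t: 6.8
tcp_pos: [0.6221, 0.0315, 0.1571]
eef_rot: [0.945, 0.326, -0.0, -0.0]
wrist_force: [0.5, 1.2, -0.2]
gripper_width: 0.0511
grip_force: 0.0
```

>>> {"method": "jog_arm", "body": {"deltas": [[0,0.05,0,0,0,0,0.4],[0,0.05,0,0,0,0,0.4],[0,0.05,0,0,0,0,0.4],[0,0,0,0,0,0,0.4]]}}

```text
t: 7.13
tcp_pos: [0.6238, 0.0295, 0.1573]
eef_rot: [0.945, 0.326, -0.0, 0.0]
wrist_force: [-0.5, 0.5, -0.7]
gripper_width: 0.0514
grip_force: 0.2
```

>>> {"method": "jog_arm", "body": {"deltas": [[0,0.05,0,0,0,0,0.4],[0,0.05,0,0,0,0,0.4],[0,0,0,0,0,0,0.4]]}}

```text
t: 7.38
tcp_pos: [0.6251, 0.0279, 0.1574]
eef_rot: [0.945, 0.326, 0.0, 0.0]
wrist_force: [0.1, 1.1, 0.8]
gripper_width: 0.0512
grip_force: 0.5
```

>>> {"method": "jog_arm", "body": {"deltas": [[0,0.05,0,0,0,0,0.4],[0,0.05,0,0,0,0,0.4],[0,0,0,0,0,0,0.4]]}}

```text
t: 7.63
tcp_pos: [0.6259, 0.0269, 0.1574]
eef_rot: [0.945, 0.326, -0.0, -0.001]
wrist_force: [-3.6, 3.7, 4.1]
gripper_width: 0.0512
grip_force: 3.1
```

>>> {"method": "jog_arm", "body": {"deltas": [[0,0.05,0,0,0,0,0.4],[0,0,0,0,0,0,0.4]]}}

```text
t: 7.8
tcp_pos: [0.6262, 0.0265, 0.1573]
eef_rot: [0.945, 0.326, -0.001, -0.001]
wrist_force: [-5.5, 7.0, 4.0]
gripper_width: 0.0511
grip_force: 4.5
```

>>> {"method": "jog_arm", "body": {"deltas": [[0,0.05,0,0,0,0,0.4],[0,0,0,0,0,0,0.4]]}}

```text
t: 7.97
tcp_pos: [0.6264, 0.0261, 0.1573]
eef_rot: [0.945, 0.326, -0.001, -0.001]
wrist_force: [-7.2, 10.0, 5.0]
gripper_width: 0.0512
grip_force: 6.1
```

The right stop is felt at about 12 N. I'll back off to the centre, rise, and go over to the tab's outer side with the fingers shut.

>>> {"method": "jog_arm", "body": {"deltas": [[0,-0.5,0,0,0,0,0.4],[0,-0.45,0,0,0,0,0.4],[0,0,-0.5,0,0,0,0.4],[0,0,-1,0,0,0,0.4],[0,0,-1,0,0,0,0.4],[0,0,-1,0,0,0,0.4],[0,0,-1,0,0,0,0.4],[0,0,-0.2,0,0,0,0.4],[-0.8,0,0,0,0,0,0.4],[-1,0,0,0,0,0,1],[-1,0,0,0,0,0,1],[-1,0,0,0,0,0,1]], "grip_force": 30}}

```text
t: 8.97
tcp_pos: [0.5552, -0.0076, 0.2511]
eef_rot: [0.945, 0.326, -0.0, 0.0]
wrist_force: [-0.5, -0.0, -0.1]
gripper_width: 0.0161
grip_force: 0.0
```

>>> {"method": "jog_arm", "body": {"deltas": [[-1,0,0,0,0,0,1],[-1,0,0,0,0,0,1],[-1,0,0,0,0,0,1],[-1,0,0,0,0,0,1],[-1,-0.1,0,0,0,0,1],[0,0,0,0,0,0,1]]}}

```text
t: 9.47
tcp_pos: [0.4738, -0.0684, 0.2514]
eef_rot: [0.945, 0.326, -0.0, 0.0]
wrist_force: [1.0, 0.2, -0.0]
gripper_width: 0.0002
grip_force: 0.0
```

```bash
python3 - <<'E'
from h import *
s=env.read_state();im=env.get_image("wrist")[:,:,::-1];cv2.imwrite("pics/w4.png",im);print(s["t"],s["tcp_pos"],s["gripper_width"],s["wrist_force"])
E
```

```text
9.4667 [ 0.47378932 -0.06837273  0.25136104] 0.00017015636874434935 [ 0.96072353  0.16107504 -0.01486162]
```

View pics/w4.png

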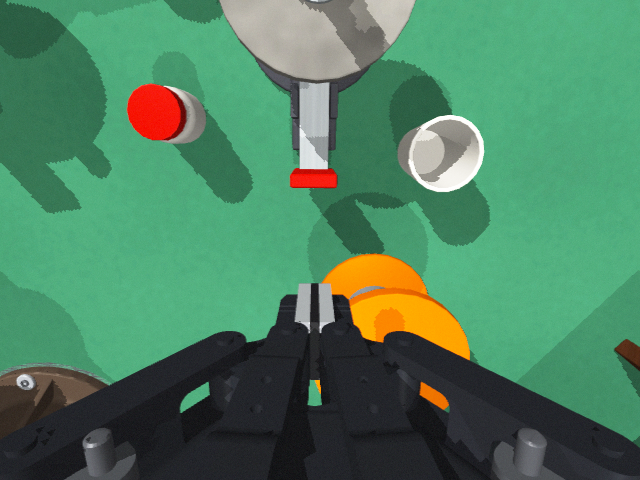

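The shut fingers are at column 314, in line with the tab (314,180). The orange disc is to the lower right at about (400,345). I'll check clearances.

```bash
python3 - <<'E'
from h import *
s=env.read_state();M=R.from_quat(s["eef_rot"]).as_matrix()
for p,z in(((314,187),.092),((314,178),.092),((375,292),.119),((345,310),.119),((470,360),.119),((330,275),.02)):
  T=plane("wrist",p,z);print(p,T.round(4),"tool:",(M.T@(T-s["tcp_pos"])).round(4))
E
```

```text
(314, 187) [ 0.4995 -0.048   0.092 ] tool: [ 0.0314 -0.0009  0.1596]
(314, 178) [ 0.5054 -0.0433  0.092 ] tool: [ 0.039  -0.0009  0.1596]
(375, 292) [ 0.4646 -0.1401  0.119 ] tool: [-0.0528  0.0503  0.1326]
(345, 310) [ 0.4364 -0.1308  0.119 ] tool: [-0.0693  0.0256  0.1326]
(470, 360) [ 0.467  -0.2487  0.119 ] tool: [-0.1178  0.1374  0.1326]
(330, 275) [ 0.4261 -0.128   0.02  ] tool: [-0.0757  0.017   0.2316]
```

>>> {"method": "jog_arm", "body": {"deltas": [[0,0,1,0,0,0,1],[0,0,1,0,0,0,1],[0,0,1,0,0,0,1],[0,0,1,0,0,0,1],[0,0,1,0,0,0,1],[0,0,1,0,0,0,1],[0,0,1,0,0,0,1],[0,0,1,0,0,0,1],[0,0,0.9,0,0,0,1],[0,0,0.4,0,0,0,1],[0,0,0,0,0,0,1]]}}

```text
t: 10.43
tcp_pos: [0.4759, -0.0669, 0.0638]
eef_rot: [0.945, 0.326, -0.001, -0.001]
wrist_force: [0.5, 0.3, 0.3]
gripper_width: -0.0001
grip_force: 0.0
```

>>> {"method": "jog_arm", "body": {"deltas": [[0.4,0,0,0,0,0,1],[0.3,0,0,0,0,0,1],[0.1,0,0,0,0,0,1],[0,0,0,0,0,0,1]]}}

```text
t: 10.77
tcp_pos: [0.4896, -0.057, 0.0661]
eef_rot: [0.945, 0.327, 0.001, 0.001]
wrist_force: [-0.2, -0.7, -0.4]
gripper_width: -0.0001
grip_force: 0.0
```

>>> {"method": "jog_arm", "body": {"deltas": [[0.1,0,0,0,0,0,1],[0.1,0,0,0,0,0,1],[0.1,0,0,0,0,0,1],[0.1,0,0,0,0,0,1],[0,0,0,0,0,0,1]]}}

```text
t: 11.18
tcp_pos: [0.4952, -0.0523, 0.0654]
eef_rot: [0.945, 0.326, 0.0, 0.0]
wrist_force: [-0.1, 0.5, 0.6]
gripper_width: -0.0002
grip_force: 0.1
```

>>> {"method": "jog_arm", "body": {"deltas": [[0.1,0,0,0,0,0,1],[0.1,0,0,0,0,0,1],[0.1,0,0,0,0,0,1],[0,0,0,0,0,0,1]]}}

```text
t: 11.52
tcp_pos: [0.5, -0.0485, 0.0652]
eef_rot: [0.945, 0.326, 0.0, 0.0]
wrist_force: [-0.8, -0.2, -0.8]
gripper_width: -0.0004
grip_force: 0.0
```

>>> {"method": "jog_arm", "body": {"deltas": [[0.1,0,0,0,0,0,1],[0.1,0,0,0,0,0,1],[0,0,0,0,0,0,1]]}}

```text
t: 11.77
tcp_pos: [0.5028, -0.0463, 0.0652]
eef_rot: [0.945, 0.326, -0.0, 0.0]
wrist_force: [-0.8, -2.1, 0.5]
gripper_width: -0.0001
grip_force: 1.2
```

>>> {"method": "jog_arm", "body": {"deltas": [[0.1,0,0,0,0,0,1],[0.1,0,0,0,0,0,1],[0,0,0,0,0,0,1]]}}

```text
t: 12.02
tcp_pos: [0.5063, -0.0436, 0.0653]
eef_rot: [0.945, 0.326, 0.0, 0.0]
wrist_force: [-0.3, -0.9, 1.1]
gripper_width: 0.0001
grip_force: 0.0
```

>>> {"method": "jog_arm", "body": {"deltas": [[0.1,0,0,0,0,0,1],[0.1,0,0,0,0,0,1],[0,0,0,0,0,0,1]]}}

```text
t: 12.27
tcp_pos: [0.5094, -0.0411, 0.0652]
eef_rot: [0.945, 0.326, 0.0, 0.0]
wrist_force: [0.0, 0.5, -0.2]
gripper_width: -0.0002
grip_force: 0.0
```

>>> {"method": "jog_arm", "body": {"deltas": [[0.1,0,0,0,0,0,1],[0.1,0,0,0,0,0,1],[0,0,0,0,0,0,1]]}}

```text
t: 12.52
tcp_pos: [0.5125, -0.0387, 0.0652]
eef_rot: [0.945, 0.326, 0.0, 0.0]
wrist_force: [-0.7, 0.3, -0.6]
gripper_width: 0.0002
grip_force: 0.0
```

```bash
python3 - <<'E'
from h import *
s=env.read_state();im=env.get_image("wrist")[:,:,::-1];cv2.imwrite("pics/w5.png",im);print(s["t"],s["tcp_pos"],s["wrist_force"])
E
```

```text
12.5167 [ 0.51250033 -0.03867296  0.06524146] [-0.66150649  0.26286638 -0.55132665]
```

View pics/w5.png

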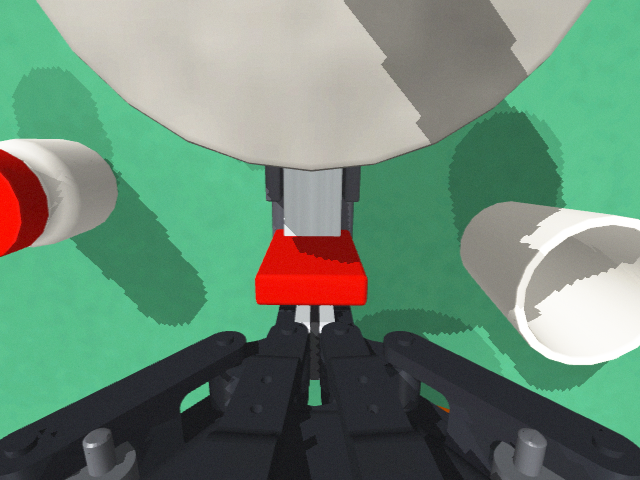

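The tab is now directly ahead of the fingers, with its outer top edge at about (312,303), and the fingertips sit just behind it. I'll compare that with the initial position.

```bash
python3 - <<'E'
from h import *
s=env.read_state();M=R.from_quat(s["eef_rot"]).as_matrix()
w=np.array([.787,.617,0])
for p in((312,278),(312,304)):
  T=plane("wrist",p,.092);print(p,T.round(4),"tool:",(M.T@(T-s["tcp_pos"])).round(4),"from post",w@(T-[.6146,.0413,0]))
E
```

```text
(312, 278) [ 0.5294 -0.0239  0.092 ] tool: [ 0.0224 -0.0012 -0.0267] from post -0.10730989501182692
(312, 304) [ 0.5216 -0.03    0.092 ] tool: [ 0.0125 -0.0012 -0.0267] from post -0.11723343610390712
```

```bash
python3 - <<'E'
from h import *
s=env.read_state();w=np.array([.787,.617,0]);M=R.from_quat(s["eef_rot"]).as_matrix()
c=env.calibration("wrist");off=M.T@(c["xyz"]-s["tcp_pos"]);Rc=M.T@R.from_quat(c["rotation"]).as_matrix()
def pl(tcp,p,z):
    d=np.linalg.inv(c["intrinsics"])@[p[0],p[1],1.]*[1,-1,-1];d=M@Rc@d;o=np.array(tcp)+M@off;return w@(o+d*(z-o[2])/d[2])
for nm,tcp,rim,ou,inn in(("w2",(.5293,-.0261,.291),173,251,239),("w4",(.4738,-.0684,.2514),81,187,176),("w5",s["tcp_pos"],170,304,277)):
    cc=313
    print(nm,"rim top",pl(tcp,(cc,rim),.119),"rim low",pl(tcp,(cc,rim),.105),"outer",pl(tcp,(cc,ou),.092),"next",pl(tcp,(cc,inn),.092),"tcp",w@tcp)
    im=cv2.imread(f"pics/{nm}.png");print([tuple(im[r,cc]) for r in range(ou-30,ou+4,2)])
E
```

```text
w2 rim top 0.44257474539100405 rim low 0.44141484065982567 outer 0.36305532597813844 next 0.37555350959149947 tcp 0.4004554
[(np.uint8(223), np.uint8(219), np.uint8(217)), (np.uint8(219), np.uint8(217), np.uint8(212)), (np.uint8(218), np.uint8(217), np.uint8(209)), (np.uint8(220), np.uint8(219), np.uint8(211)), (np.uint8(36), np.uint8(35), np.uint8(187)), (np.uint8(1), np.uint8(12), np.uint8(185)), (np.uint8(4), np.uint8(15), np.uint8(185)), (np.uint8(9), np.uint8(15), np.uint8(187)), (np.uint8(1), np.uint8(12), np.uint8(187)), (np.uint8(2), np.uint8(9), np.uint8(188)), (np.uint8(6), np.uint8(11), np.uint8(203)), (np.uint8(7), np.uint8(18), np.uint8(246)), (np.uint8(8), np.uint8(23), np.uint8(245)), (np.uint8(23), np.uint8(32), np.uint8(247)), (np.uint8(23), np.uint8(37), np.uint8(246)), (np.uint8(21), np.uint8(28), np.uint8(242)), (np.uint8(116), np.uint8(160), np.uint8(79))]
w4 rim top 0.44087514271988815 rim low 0.44300515224739007 outer 0.3621596414303315 next 0.3713582580771506 tcp 0.3306778
[(np.uint8(231), np.uint8(230), np.uint8(225)), (np.uint8(233), np.uint8(232), np.uint8(
[... 866 characters left out ...]
uint8(10), np.uint8(26), np.uint8(249)), (np.uint8(7), np.uint8(22), np.uint8(250)), (np.uint8(8), np.uint8(22), np.uint8(248)), (np.uint8(10), np.uint8(20), np.uint8(245)), (np.uint8(3), np.uint8(13), np.uint8(244)), (np.uint8(0), np.uint8(6), np.uint8(243)), (np.uint8(8), np.uint8(22), np.uint8(244)), (np.uint8(2), np.uint8(13), np.uint8(242)), (np.uint8(9), np.uint8(15), np.uint8(242)), (np.uint8(0), np.uint8(13), np.uint8(241)), (np.uint8(5), np.uint8(15), np.uint8(241)), (np.uint8(0), np.uint8(15), np.uint8(240)), (np.uint8(0), np.uint8(15), np.uint8(240)), (np.uint8(6), np.uint8(16), np.uint8(238)), (np.uint8(6), np.uint8(14), np.uint8(175)), (np.uint8(36), np.uint8(36), np.uint8(38))]
```

```bash
python3 - <<'E'
from h import *
a=[]
for n,(x0,y0,x1,y1) in {"top":(318,180,390,300),"side":(280,190,390,265)}.items():
    im=env.get_image(n)[:,:,::-1].copy();cv2.imwrite(f"pics/{n}6.png",im);h=cv2.cvtColor(im,cv2.COLOR_BGR2HSV)
    a.append(cv2.resize(im[y0-20:y0+120,x0-40:x0+100],(400,400)))
    for nm,lo,hi in(("red",(0,180,60),(6,255,255)),("brass",(14,110,60),(28,255,255))):
        m=np.zeros(h.shape[:2],np.uint8);m[y0:y1,x0:x1]=cv2.inRange(h,lo,hi)[y0:y1,x0:x1]
        k,l,s,c=cv2.connectedComponentsWithStats(m)
        for i in range(1,k):
            if s[i,4]>15: print(n,nm,s[i],c[i])
cv2.imwrite("pics/both.png",np.hstack(a));s=env.read_state();print(s["t"],s["wrist_force"],s["tcp_pos"])
E
```

```text
top brass [324 194  14  21 232] [330.24137931 203.76293103]
side red [354 224  10  29 164] [358.11585366 236.53658537]
side brass [307 204  10  29 266] [311.59774436 217.52255639]
12.6667 [-0.39860167  0.14206041  0.02164179] [ 0.51242562 -0.038748    0.06529387]
```

View pics/both.png

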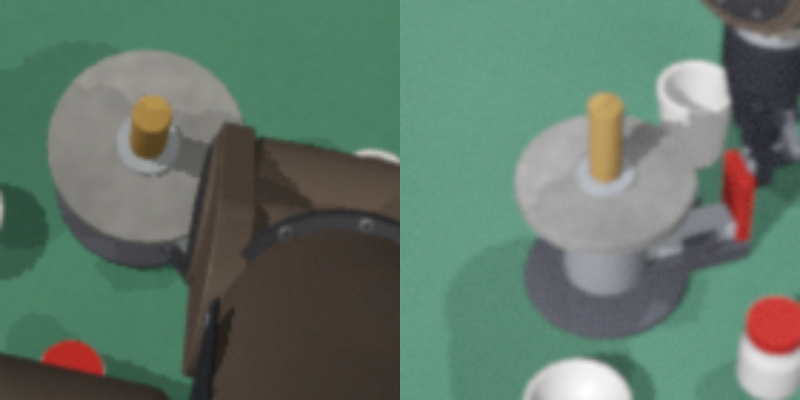

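```bash
python3 - <<'E'
from h import *
w=np.array([.787,.617,0])
for z in(.06,):
  a=plane("side",(369.8,233.3),z);b=plane("side",(358.1,236.5),z);print(a,b,w@a,w@b,np.linalg.norm(b-a))
for z in(.065,): # top corners rows
  a=plane("side",(369.8,221),.092);b=plane("side",(358.1,224),.092);print(w@(b-a))
for x in((331,197.3),): print(plane("top",x,.195))
E
```

```text
[ 0.50254268 -0.04971171  0.06      ] [ 0.52598614 -0.03087978  0.06      ] 0.36482896567184603 0.39489826793121374 0.03007053894703722
0.02947155067209689
[0.61785977 0.04212951 0.195     ]
```

The side camera confirms the tab has moved about 29 mm, and the head now stands centred again. The force is still low, so I'll keep going in small steps and read the force after each.

>>> {"method": "jog_arm", "body": {"deltas": [[0.03,0,0,0,0,0,1],[0.02,0,0,0,0,0,1]]}}

```text
t: 12.83
tcp_pos: [0.5129, -0.0383, 0.0653]
eef_rot: [0.945, 0.326, -0.0, 0.0]
wrist_force: [-2.1, -2.7, 0.7]
gripper_width: -0.0002
grip_force: 1.3
```

>>> {"method": "jog_arm", "body": {"deltas": [[0.03,0,0,0,0,0,1],[0.02,0,0,0,0,0,1]]}}

```text
t: 13.0
tcp_pos: [0.513, -0.0381, 0.0653]
eef_rot: [0.945, 0.326, -0.001, -0.0]
wrist_force: [-8.9, -10.6, 4.7]
gripper_width: 0.0002
grip_force: 6.5
```

The resistance rose sharply, to about 13 N, so I stop pushing here. I'll back off and return to the post for the proof.

>>> {"method": "jog_arm", "body": {"deltas": [[-0.1,0,0,0,0,0,1],[-0.4,0,0,0,0,0,1],[-1,0,0,0,0,0,1],[0,0,-1,0,0,0,1],[0,0,-1,0,0,0,1],[0,0,-1,0,0,0,1],[0,0,-1,0,0,0,1],[0,0,-1,0,0,0,1],[0,0,-1,0,0,0,1],[0,0,-1,0,0,0,1],[0,0,-1,0,0,0,1],[0,0,-1,0,0,0,0.4]]}}

```text
t: 14.0
tcp_pos: [0.4898, -0.0562, 0.2463]
eef_rot: [0.945, 0.326, 0.0, 0.0]
wrist_force: [-0.3, -0.0, -0.5]
gripper_width: 0.0109
grip_force: 0.0
```

```bash
python3 - <<'E'
from h import *
s=env.read_state();M=R.from_quat(s["eef_rot"]).as_matrix();w=np.array([.787,.617,0])
print(s["t"],s["tcp_pos"],"to post tool",(M.T@(np.array([.6146,.0413,.157])-s["tcp_pos"])).round(4))
for n,(x0,y0,x1,y1) in {"wrist":(240,60,380,280),"side":(280,190,390,265)}.items():
    im=env.get_image(n)[:,:,::-1].copy();h=cv2.cvtColor(im,cv2.COLOR_BGR2HSV)
    for nm,lo,hi in(("red",(0,180,60),(6,255,255)),("brass",(14,110,60),(28,255,255))):
        m=np.zeros(h.shape[:2],np.uint8);m[y0:y1,x0:x1]=cv2.inRange(h,lo,hi)[y0:y1,x0:x1]
        k,l,st,c=cv2.connectedComponentsWithStats(m)
        for i in range(1,k):
            if st[i,4]>25: print(n,nm,st[i],c[i].round(1), w@plane(n,(c[i][0],st[i][1]+st[i][3]),.092) if n=="wrist" else w@plane(n,c[i],.06))
E
```

```text
14.0 [ 0.48976869 -0.05623408  0.2462694 ] to post tool [0.1584 0.0002 0.0893]
wrist red [290 158  48  18 802] [313.3 167. ] 0.3928968997167937
wrist brass [343 272  37   8 229] [364.5 276. ] 0.3000097703603821
side red [353 223  10  30 165] [357.8 236.3] 0.39525094771163766
side brass [307 204  10  29 272] [311.5 217.6] 0.4769578987998287
```

>>> {"method": "jog_arm", "body": {"deltas": [[1,0,0,0,0,0,0.4],[1,0,0,0,0,0,0.4],[1,0,0,0,0,0,0.4],[1,0,0,0,0,0,0.4],[1,0,0,0,0,0,0.4],[1,0,0,0,0,0,0.4],[1,0,0,0,0,0,0.4],[0.9,0,0,0,0,0,0.4],[0,0,0,0,0,0,0.4]]}}

```text
t: 14.85
tcp_pos: [0.6159, 0.0427, 0.2439]
eef_rot: [0.945, 0.327, -0.0, -0.0]
wrist_force: [-0.9, 0.1, 0.4]
gripper_width: 0.0513
grip_force: 0.0
```

>>> {"method": "jog_arm", "body": {"deltas": [[0,0,1,0,0,0,0.4],[0,0,1,0,0,0,0.4],[0,0,1,0,0,0,0.4],[0,0,1,0,0,0,0.4],[0,0,0.6,0,0,0,0.4],[0,0,0,0,0,0,0.4]]}}

```text
t: 15.35
tcp_pos: [0.6127, 0.0409, 0.1501]
eef_rot: [0.945, 0.326, -0.002, -0.001]
wrist_force: [-0.6, -0.1, 0.7]
gripper_width: 0.0513
grip_force: 0.0
```

>>> {"method": "jog_arm", "body": {"deltas": [[0,-0.3,0,0,0,0,0.4],[0,-0.2,0,0,0,0,0.4],[0,0,0,0,0,0,0.4]]}}

```text
t: 15.6
tcp_pos: [0.608, 0.0498, 0.1543]
eef_rot: [0.945, 0.326, 0.001, 0.0]
wrist_force: [0.9, -0.8, 0.5]
gripper_width: 0.051
grip_force: 0.0
```

>>> {"method": "jog_arm", "body": {"deltas": [[0,-0.05,0,0,0,0,0.4],[0,0,0,0,0,0,0.4]]}}

```text
t: 15.77
tcp_pos: [0.6079, 0.0501, 0.1541]
eef_rot: [0.945, 0.326, 0.001, 0.0]
wrist_force: [-0.2, -0.5, 0.9]
gripper_width: 0.0512
grip_force: 0.0
```

>>> {"method": "jog_arm", "body": {"deltas": [[0,-0.05,0,0,0,0,0.4],[0,0,0,0,0,0,0.4]]}}

```text
t: 15.93
tcp_pos: [0.6072, 0.0508, 0.1535]
eef_rot: [0.945, 0.326, 0.0, 0.0]
wrist_force: [0.6, -0.9, 0.5]
gripper_width: 0.0513
grip_force: 0.0
```

>>> {"method": "jog_arm", "body": {"deltas": [[0,-0.05,0,0,0,0,0.4],[0,0,0,0,0,0,0.4]]}}

```text
t: 16.1
tcp_pos: [0.6066, 0.0515, 0.1533]
eef_rot: [0.945, 0.326, 0.0, 0.0]
wrist_force: [0.5, 0.6, 0.8]
gripper_width: 0.0516
grip_force: 0.0
```

>>> {"method": "jog_arm", "body": {"deltas": [[0,-0.05,0,0,0,0,0.4],[0,0,0,0,0,0,0.4]]}}

```text
t: 16.27
tcp_pos: [0.606, 0.0524, 0.1533]
eef_rot: [0.945, 0.326, 0.0, 0.0]
wrist_force: [0.8, -0.3, 0.5]
gripper_width: 0.0513
grip_force: 0.2
```

>>> {"method": "jog_arm", "body": {"deltas": [[0,-0.05,0,0,0,0,0.4],[0,0,0,0,0,0,0.4]]}}

```text
t: 16.43
tcp_pos: [0.6053, 0.0532, 0.1533]
eef_rot: [0.945, 0.326, 0.0, 0.0]
wrist_force: [0.7, -0.1, 0.8]
gripper_width: 0.0511
grip_force: 0.3
```

>>> {"method": "jog_arm", "body": {"deltas": [[0,-0.05,0,0,0,0,0.4],[0,0,0,0,0,0,0.4]]}}

```text
t: 16.6
tcp_pos: [0.6046, 0.054, 0.1533]
eef_rot: [0.945, 0.326, -0.0, 0.0]
wrist_force: [0.6, 0.2, 0.6]
gripper_width: 0.0514
grip_force: 0.2
```

>>> {"method": "jog_arm", "body": {"deltas": [[0,-0.05,0,0,0,0,0.4],[0,0,0,0,0,0,0.4]]}}

```text
t: 16.77
tcp_pos: [0.604, 0.0548, 0.1533]
eef_rot: [0.945, 0.326, -0.0, 0.0]
wrist_force: [-0.3, -0.5, 0.1]
gripper_width: 0.051
grip_force: 0.2
```

>>> {"method": "jog_arm", "body": {"deltas": [[0,-0.05,0,0,0,0,0.4],[0,0,0,0,0,0,0.4]]}}

```text
t: 16.93
tcp_pos: [0.6033, 0.0556, 0.1533]
eef_rot: [0.945, 0.326, -0.0, 0.0]
wrist_force: [0.3, -0.0, -0.3]
gripper_width: 0.0517
grip_force: 0.1
```

```bash
python3 - <<'E'
from h import *
w=np.array([.787,.617,0]);s=env.read_state();print(s["tcp_pos"],s["wrist_force"])
for n,(x0,y0,x1,y1) in {"side":(280,190,390,265)}.items():
    im=env.get_image(n)[:,:,::-1].copy();h=cv2.cvtColor(im,cv2.COLOR_BGR2HSV)
    cv2.imwrite("pics/side7.png",im)
    for nm,lo,hi in(("red",(0,180,60),(6,255,255)),("brass",(14,110,60),(28,255,255))):
        m=np.zeros(h.shape[:2],np.uint8);m[y0:y1,x0:x1]=cv2.inRange(h,lo,hi)[y0:y1,x0:x1]
        k,l,st,c=cv2.connectedComponentsWithStats(m)
        for i in range(1,k):
            if st[i,4]>25: print(n,nm,st[i],c[i].round(1), w@plane(n,c[i],.06))
E
```

```text
[0.60334695 0.05558275 0.15328068] [ 0.32980061 -0.00949897 -0.31327227]
side red [354 224   9  29 160] [357.8 236.3] 0.39525591510976366
side brass [307 206   8  28 133] [310.1 220.5] 0.4834662958578008
```

```bash
python3 - <<'E'
from h import *
s=env.read_state();M=R.from_quat(s["eef_rot"]).as_matrix()
im=env.get_image("wrist")[:,:,::-1].copy();cv2.imwrite("pics/w7.png",im)
i2=env.get_image("side")[:,:,::-1];cv2.imwrite("pics/side8.png",i2)
cv2.imwrite("pics/b7.png",np.hstack([cv2.resize(im,(480,360)),cv2.resize(i2[170:290,260:380],(320,360),interpolation=cv2.INTER_CUBIC)[:, :320]]))
E
```

```text
(no output)
```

View pics/b7.png

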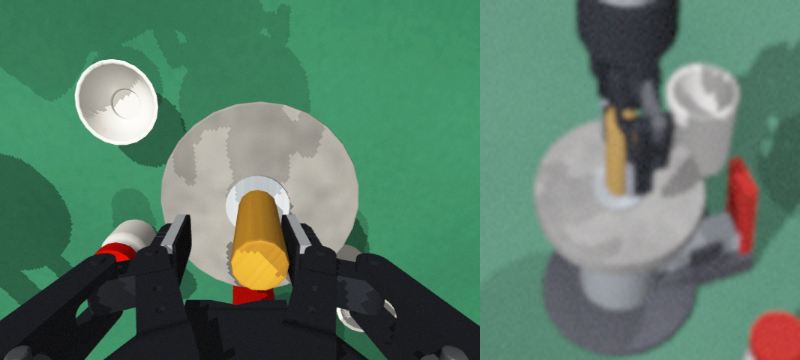

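The post is still between the fingers and close to the right one (post top at about (349,353) full-size). I'll measure its lateral lean against the earlier frames.

```bash
python3 - <<'E'
from h import *
s=env.read_state();n=np.array([.617,-.787,0])
c=env.calibration("wrist");M=R.from_quat(s["eef_rot"]).as_matrix();off=M.T@(c["xyz"]-s["tcp_pos"]);Rc=M.T@R.from_quat(c["rotation"]).as_matrix()
M0=R.from_quat([.9453,.3262,0,0]).as_matrix()
def pl(tcp,p,z):
    d=np.linalg.inv(c["intrinsics"])@[p[0],p[1],1.]*[1,-1,-1];d=M0@Rc@d;o=np.array(tcp)+M0@off;return o+d*(z-o[2])/d[2]
for f,tcp,y0 in(("w2",(.5293,-.0261,.291),40),("w7",s["tcp_pos"],240)):
    h=cv2.cvtColor(cv2.imread(f"pics/{f}.png"),cv2.COLOR_BGR2HSV);m=cv2.inRange(h,(14,110,60),(28,255,255));m[:,:250]=0;m[:,420:]=0
    if f=="w2":m[150:]=0
    # per-row centre of brass
    for r in range(0,480,8):
        x=np.where(m[r])[0]
        if len(x)>8: print(f,r,x.min(),x.max(),end=" | ")
    k=(315,71) if f=="w2" else (349,353)
    print();print(f,"post lateral",n@pl(tcp,k,.195),"world",pl(tcp,k,.195))
    g=cv2.imread(f"pics/{f}.png"); hh=h; d=((hh[:,:,1]<60)&(hh[:,:,2]>120)).astype(np.uint8)
    for r in ((84,) if f=="w2" else (200,250)):
        x=np.where(d[r])[0];print("grey row",r,x.min(),x.max(),[n@pl(tcp,(q,r),.119) for q in(x.min(),x.max())])
print("tcp lat",n@s["tcp_pos"])
E
```

```text
w2 56 300 329 | w2 64 296 334 | w2 72 295 334 | w2 80 296 333 | w2 88 298 330 | w2 96 302 326 | 
w2 post lateral 0.3470211817824623 world [0.61608284 0.0420609  0.195     ]
grey row 84 230 398 [np.float64(0.27748099746962795), np.float64(0.41502931206278754)]
w7 256 331 355 | w7 264 322 364 | w7 272 319 366 | w7 280 318 369 | w7 288 316 370 | w7 296 315 372 | w7 304 314 375 | w7 312 313 376 | w7 320 311 378 | w7 328 310 380 | w7 336 309 382 | w7 344 308 384 | w7 352 308 385 | w7 360 309 383 | w7 368 313 381 | w7 376 319 374 | w7 384 332 361 | 
w7 post lateral 0.3394641797021744 world [0.61194989 0.04842301 0.195     ]
grey row 200 231 461 [np.float64(0.28637095117445643), np.float64(0.40163484746616873)]
grey row 250 215 477 [np.float64(0.27640761766783195), np.float64(0.412847031662944)]
tcp lat 0.32857634253676815
```

>>> {"method": "jog_arm", "body": {"deltas": [[0,-0.05,0,0,0,0,0.4],[0,0,0,0,0,0,0.4]]}}

```text
t: 17.25
tcp_pos: [0.6028, 0.0564, 0.1532]
eef_rot: [0.945, 0.326, -0.0, 0.0]
wrist_force: [0.2, -0.3, 0.0]
gripper_width: 0.0511
grip_force: 0.1
```

>>> {"method": "jog_arm", "body": {"deltas": [[0,-0.05,0,0,0,0,0.4],[0,0,0,0,0,0,0.4]]}}

```text
t: 17.42
tcp_pos: [0.6021, 0.0572, 0.1533]
eef_rot: [0.945, 0.326, -0.0, 0.0]
wrist_force: [0.5, -0.2, 0.3]
gripper_width: 0.0512
grip_force: 0.1
```

The left side now gives even beyond its earlier stop. So the wedge went past its snug point, probably near 19 mm where I felt a 2 N bump, and its cheeks no longer bear. I'll level the head, draw the wedge back out by its tab, and push it in again in much finer steps.

>>> {"method": "jog_arm", "body": {"deltas": [[0,0.5,0,0,0,0,0.4],[0,0.5,0,0,0,0,0.4],[0,0.15,0,0,0,0,0.4],[0,0.1,0,0,0,0,0.4],[0,0.1,0,0,0,0,0.4],[0,0,0,0,0,0,0.4]]}}

```text
t: 17.92
tcp_pos: [0.6191, 0.0354, 0.1532]
eef_rot: [0.945, 0.326, -0.0, 0.0]
wrist_force: [-0.3, -0.2, -0.6]
gripper_width: 0.0511
grip_force: 0.0
```

>>> {"method": "jog_arm", "body": {"deltas": [[0,0.05,0,0,0,0,0.4],[0,0.05,0,0,0,0,0.4],[0,0.05,0,0,0,0,0.4],[0,0,0,0,0,0,0.4]]}}

```text
t: 18.25
tcp_pos: [0.6208, 0.0334, 0.1533]
eef_rot: [0.945, 0.326, 0.0, 0.0]
wrist_force: [0.7, 0.2, -0.0]
gripper_width: 0.0516
grip_force: 0.1
```

```bash
cat > lean.py <<'E'
from h import *
def mask(im,lo,hi): return cv2.inRange(cv2.cvtColor(im,cv2.COLOR_BGR2HSV),lo,hi)
def lean():
    n=np.array([.617,-.787,0]);s=env.read_state();im=env.get_image("wrist")[:,:,::-1].copy()
    m=mask(im,(14,110,60),(28,255,255));m[:,:200]=0;m[:,440:]=0
    k,l,st,c=cv2.connectedComponentsWithStats(m);i=1+np.argmax(st[1:,4])
    rows=np.where(l==i);wid=[(np.sum(rows[0]==r),r) for r in np.unique(rows[0])];r=max(wid)[1];x=rows[1][rows[0]==r]
    p=(x.mean(),r);print("t",s["t"],"top px",p,"lat right of centre mm",1e3*(n@plane("wrist",p,.195)-.347),"tcp lat",1e3*(n@s["tcp_pos"]-.347),s["wrist_force"].round(1))
E
python3 -c "
from lean import *
lean()"
```

```text
t 18.25 top px (np.float64(275.5), np.int64(351)) lat right of centre mm -3.235343597122131 tcp lat 9.739549465127673 [ 0.7  0.2 -0. ]
```

>>> {"method": "jog_arm", "body": {"deltas": [[0,0.05,0,0,0,0,0.4],[0,0.05,0,0,0,0,0.4],[0,0.03,0,0,0,0,0.4],[0,0,0,0,0,0,0.4]]}}

```text
t: 18.63
tcp_pos: [0.6225, 0.0313, 0.1533]
eef_rot: [0.945, 0.326, 0.0, 0.0]
wrist_force: [-0.4, 0.7, 1.0]
gripper_width: 0.0512
grip_force: 0.1
```

```bash
python3 -c "
from lean import *
lean()"
```

```text
t 18.6333 top px (np.float64(276.0), np.int64(349)) lat right of centre mm -0.3512003483118198 tcp lat 12.437106201253268 [-0.4  0.7  1. ]
```

>>> {"method": "jog_arm", "body": {"deltas": [[0,-0.6,0,0,0,0,0.4],[0,0,-1,0,0,0,0.4],[0,0,-1,0,0,0,0.4],[0,0,-1,0,0,0,0.4],[0,0,-1,0,0,0,0.4],[0,0,-0.8,0,0,0,0.4],[-1,-0.05,0,0,0,0,0],[-1,0,0,0,0,0,0],[-1,0,0,0,0,0,0],[-1,0,0,0,0,0,0],[-1,0,0,0,0,0,0],[-0.5,0,0,0,0,0,0]], "grip_force": 20}}

```text
t: 19.68
tcp_pos: [0.5259, -0.0265, 0.2494]
eef_rot: [0.945, 0.326, -0.0, -0.0]
wrist_force: [0.1, 0.3, 0.0]
gripper_width: 0.0853
grip_force: 0.0
```

>>> {"method": "jog_arm", "body": {"deltas": [[0,0,0,0,0,0,0],[0,0,0,0,0,0,0]]}}

```text
t: 19.85
tcp_pos: [0.528, -0.026, 0.2496]
eef_rot: [0.945, 0.326, 0.0, 0.0]
wrist_force: [0.3, -0.2, 0.2]
gripper_width: 0.0854
grip_force: 0.0
```

```bash
python3 - <<'E'
from lean import *
s=env.read_state();M=R.from_quat(s["eef_rot"]).as_matrix();w=np.array([.787,.617,0]);print(s["tcp_pos"],s["gripper_width"])
im=env.get_image("wrist")[:,:,::-1].copy();m=mask(im,(0,180,60),(6,255,255));k,l,st,c=cv2.connectedComponentsWithStats(m)
for i in range(1,k):
    if st[i,4]>200:
        T=plane("wrist",(c[i][0],st[i][1]+st[i][3]),.092);print(st[i],"outer tool",(M.T@(T-s["tcp_pos"])).round(4),"proj",w@T)
E
```

```text
[ 0.52797715 -0.02598506  0.24958917] 0.08539849404661676
[ 137  166   55   52 2210] outer tool [ 0.0053 -0.1301  0.1575] proj 0.4050015210764794
[ 291  206   46   26 1015] outer tool [-0.0069 -0.0015  0.1576] proj 0.39264120455560264
```

>>> {"method": "jog_arm", "body": {"deltas": [[0,-0.07,1,0,0,0,0],[0,0,1,0,0,0,0],[0,0,1,0,0,0,0],[0,0,1,0,0,0,0],[0,0,1,0,0,0,0],[0,0,1,0,0,0,0],[0,0,1,0,0,0,0],[0,0,1,0,0,0,0],[0,0,0.7,0,0,0,0],[0,0,0.5,0,0,0,0],[0,0,0,0,0,0,0]]}}

```text
t: 20.82
tcp_pos: [0.5267, -0.0245, 0.0633]
eef_rot: [0.945, 0.326, -0.001, -0.001]
wrist_force: [-0.2, 0.7, -0.6]
gripper_width: 0.0852
grip_force: 0.0
```

>>> {"method": "jog_arm", "body": {"deltas": [[0,0,0,0,0,0,0.6],[0,0,0,0,0,0,0.6],[0,0,0,0,0,0,0.6],[0,0,0,0,0,0,0.6],[0,0,0,0,0,0,0.6]], "grip_force": 20}}

```text
t: 21.23
tcp_pos: [0.5275, -0.0254, 0.0662]
eef_rot: [0.945, 0.326, 0.001, 0.001]
wrist_force: [-0.6, -1.6, 6.2]
gripper_width: 0.0396
grip_force: 24.2
```

>>> {"method": "jog_arm", "body": {"deltas": [[-0.05,0,0,0,0,0,0.6],[-0.05,0,0,0,0,0,0.6],[-0.05,0,0,0,0,0,0.6]]}}

```text
t: 21.48
tcp_pos: [0.5255, -0.027, 0.0662]
eef_rot: [0.945, 0.326, 0.001, 0.001]
wrist_force: [1.8, 1.3, 5.6]
gripper_width: 0.0395
grip_force: 24.2
```

>>> {"method": "jog_arm", "body": {"deltas": [[-0.05,0,0,0,0,0,0.6],[-0.05,0,0,0,0,0,0.6],[-0.05,0,0,0,0,0,0.6]]}}

```text
t: 21.73
tcp_pos: [0.5231, -0.0288, 0.0662]
eef_rot: [0.945, 0.326, 0.001, 0.001]
wrist_force: [1.5, 1.9, 6.5]
gripper_width: 0.0395
grip_force: 24.2
```

>>> {"method": "jog_arm", "body": {"deltas": [[-0.05,0,0,0,0,0,0.6],[-0.05,0,0,0,0,0,0.6]]}}

```text
t: 21.9
tcp_pos: [0.5215, -0.03, 0.0662]
eef_rot: [0.945, 0.326, 0.001, 0.001]
wrist_force: [3.1, 4.9, 5.5]
gripper_width: 0.0395
grip_force: 24.2
```

>>> {"method": "jog_arm", "body": {"deltas": [[-0.05,0,0,0,0,0,0.6],[-0.05,0,0,0,0,0,0.6]]}}

```text
t: 22.07
tcp_pos: [0.5204, -0.0309, 0.0662]
eef_rot: [0.945, 0.326, 0.002, 0.001]
wrist_force: [6.7, 9.6, 3.2]
gripper_width: 0.0394
grip_force: 24.0
```

>>> {"method": "jog_arm", "body": {"deltas": [[-0.05,0,0,0,0,0,0.6],[-0.05,0,0,0,0,0,0.6]]}}

```text
t: 22.23
tcp_pos: [0.5193, -0.0318, 0.0662]
eef_rot: [0.945, 0.326, 0.002, 0.001]
wrist_force: [8.0, 10.8, 2.8]
gripper_width: 0.0394
grip_force: 23.9
```

>>> {"method": "jog_arm", "body": {"deltas": [[-0.03,0,0,0,0,0,0.6],[-0.02,0,0,0,0,0,0.6]]}}

```text
t: 22.4
tcp_pos: [0.5184, -0.0324, 0.0662]
eef_rot: [0.945, 0.326, 0.002, 0.001]
wrist_force: [7.7, 8.7, 3.3]
gripper_width: 0.0395
grip_force: 24.0
```

>>> {"method": "jog_arm", "body": {"deltas": [[-0.03,0,0,0,0,0,0.6],[-0.02,0,0,0,0,0,0.6]]}}

```text
t: 22.57
tcp_pos: [0.5172, -0.0333, 0.0662]
eef_rot: [0.945, 0.326, 0.002, 0.001]
wrist_force: [4.6, 6.4, 4.3]
gripper_width: 0.0393
grip_force: 24.1
```

>>> {"method": "jog_arm", "body": {"deltas": [[-0.03,0,0,0,0,0,0.6],[-0.02,0,0,0,0,0,0.6]]}}

```text
t: 22.73
tcp_pos: [0.5162, -0.0341, 0.0662]
eef_rot: [0.945, 0.326, 0.001, 0.001]
wrist_force: [3.2, 4.5, 6.5]
gripper_width: 0.0391
grip_force: 24.2
```

The pull went over a peak of about 13 N and is now releasing, so the cheeks are back on the right side. I'll draw out a bit more and then push in finely.

>>> {"method": "jog_arm", "body": {"deltas": [[-0.05,0,0,0,0,0,0.6],[-0.05,0,0,0,0,0,0.6]]}}

```text
t: 22.9
tcp_pos: [0.5144, -0.0355, 0.0662]
eef_rot: [0.945, 0.326, 0.001, 0.001]
wrist_force: [2.3, 2.1, 6.1]
gripper_width: 0.0395
grip_force: 24.3
```

>>> {"method": "jog_arm", "body": {"deltas": [[-0.05,0,0,0,0,0,0.6],[-0.05,0,0,0,0,0,0.6],[-0.05,0,0,0,0,0,0.6]]}}

```text
t: 23.15
tcp_pos: [0.5119, -0.0374, 0.0662]
eef_rot: [0.945, 0.326, 0.001, 0.001]
wrist_force: [1.7, 1.9, 6.3]
gripper_width: 0.0393
grip_force: 24.3
```

>>> {"method": "jog_arm", "body": {"deltas": [[-0.05,0,0,0,0,0,0.6],[-0.05,0,0,0,0,0,0.6],[0,0,0,0,0,0,0.6],[0,0,0,0,0,0,0.6]]}}

```text
t: 23.48
tcp_pos: [0.5102, -0.0387, 0.0662]
eef_rot: [0.945, 0.326, 0.001, 0.0]
wrist_force: [0.2, 0.7, 5.7]
gripper_width: 0.0392
grip_force: 24.4
```

>>> {"method": "jog_arm", "body": {"deltas": [[0.03,0,0,0,0,0,0.6],[0.03,0,0,0,0,0,0.6],[0.03,0,0,0,0,0,0.6],[0.03,0,0,0,0,0,0.6],[0.03,0,0,0,0,0,0.6]]}}

```text
t: 23.9
tcp_pos: [0.5123, -0.0371, 0.0662]
eef_rot: [0.945, 0.326, 0.001, 0.0]
wrist_force: [-1.9, -2.0, 8.4]
gripper_width: 0.0396
grip_force: 24.5
```

>>> {"method": "jog_arm", "body": {"deltas": [[0.03,0,0,0,0,0,0.6],[0.03,0,0,0,0,0,0.6]]}}

```text
t: 24.07
tcp_pos: [0.5132, -0.0364, 0.0662]
eef_rot: [0.945, 0.326, 0.001, 0.0]
wrist_force: [-1.8, -2.0, 8.1]
gripper_width: 0.0393
grip_force: 24.5
```

>>> {"method": "jog_arm", "body": {"deltas": [[0.03,0,0,0,0,0,0.6],[0.03,0,0,0,0,0,0.6]]}}

```text
t: 24.23
tcp_pos: [0.5142, -0.0356, 0.0662]
eef_rot: [0.945, 0.326, 0.001, 0.0]
wrist_force: [-1.6, -2.8, 6.9]
gripper_width: 0.0395
grip_force: 24.5
```

>>> {"method": "jog_arm", "body": {"deltas": [[0.03,0,0,0,0,0,0.6]]}}

```text
t: 24.32
tcp_pos: [0.5146, -0.0353, 0.0662]
eef_rot: [0.945, 0.326, 0.001, 0.0]
wrist_force: [-1.6, -2.5, 7.9]
gripper_width: 0.0398
grip_force: 24.5
```

>>> {"method": "jog_arm", "body": {"deltas": [[0.03,0,0,0,0,0,0.6],[0.03,0,0,0,0,0,0.6]]}}

```text
t: 24.48
tcp_pos: [0.5155, -0.0346, 0.0662]
eef_rot: [0.945, 0.326, 0.0, 0.0]
wrist_force: [-2.3, -3.1, 8.8]
gripper_width: 0.0394
grip_force: 24.5
```

>>> {"method": "jog_arm", "body": {"deltas": [[0.03,0,0,0,0,0,0.6],[0.03,0,0,0,0,0,0.6]]}}

```text
t: 24.65
tcp_pos: [0.5162, -0.034, 0.0662]
eef_rot: [0.945, 0.326, 0.0, 0.0]
wrist_force: [-4.5, -6.1, 9.3]
gripper_width: 0.0395
grip_force: 24.6
```

>>> {"method": "jog_arm", "body": {"deltas": [[0.03,0,0,0,0,0,0.6]]}}

```text
t: 24.73
tcp_pos: [0.5166, -0.0337, 0.0662]
eef_rot: [0.945, 0.326, 0.0, 0.0]
wrist_force: [-5.1, -6.6, 9.6]
gripper_width: 0.0394
grip_force: 24.7
```

>>> {"method": "jog_arm", "body": {"deltas": [[0.03,0,0,0,0,0,0.6]]}}

```text
t: 24.82
tcp_pos: [0.5169, -0.0334, 0.0662]
eef_rot: [0.945, 0.326, -0.0, 0.0]
wrist_force: [-6.9, -8.4, 8.9]
gripper_width: 0.0394
grip_force: 24.7
```

Force along the push is about 10 N, so the wedge is snug. I'll hold briefly and release.

>>> {"method": "jog_arm", "body": {"deltas": [[0,0,0,0,0,0,0.6],[0,0,0,0,0,0,0.6],[0,0,0,0,0,0,0.6]]}}

```text
t: 25.07
tcp_pos: [0.5171, -0.0334, 0.0662]
eef_rot: [0.945, 0.326, 0.0, 0.0]
wrist_force: [-4.3, -5.2, 9.3]
gripper_width: 0.0395
grip_force: 24.6
```

>>> {"method": "jog_arm", "body": {"deltas": [[0,0,0,0,0,0,0],[0,0,0,0,0,0,0],[0,0,0,0,0,0,0],[0,0,-0.5,0,0,0,0],[0,0,-1,0,0,0,0],[0,0,-1,0,0,0,0],[0,0,-1,0,0,0,0],[0,0,-1,0,0,0,0],[0,0,-1,0,0,0,0],[0,0,-1,0,0,0,0],[0,0,-1,0,0,0,0],[0,0,-1,0,0,0,0]]}}

```text
t: 26.07
tcp_pos: [0.5168, -0.0326, 0.2371]
eef_rot: [0.945, 0.326, 0.0, 0.0]
wrist_force: [-0.0, 0.6, 0.3]
gripper_width: 0.0854
grip_force: 0.0
```

>>> {"method": "jog_arm", "body": {"deltas": [[0,0,-0.7,0,0,0,0],[0,0,0,0,0,0,0.4]]}}

```text
t: 26.23
tcp_pos: [0.5179, -0.0327, 0.2526]
eef_rot: [0.945, 0.326, 0.002, 0.001]
wrist_force: [-0.6, -0.8, 0.0]
gripper_width: 0.0753
grip_force: 0.0
```

```bash
python3 - <<'E'
from lean import *
lean()
s=env.read_state();M=R.from_quat(s["eef_rot"]).as_matrix();w=np.array([.787,.617,0]);print(s["tcp_pos"],s["gripper_width"],"to post",(M.T@(np.array([.6146,.0413,.157])-s["tcp_pos"])).round(4))
im=env.get_image("wrist")[:,:,::-1].copy();m=mask(im,(0,180,60),(6,255,255));k,l,st,c=cv2.connectedComponentsWithStats(m)
for i in range(1,k):
    if st[i,4]>200:print(st[i],"proj",w@plane("wrist",(c[i][0],st[i][1]+st[i][3]),.092))
E
```

```text
t 26.2333 top px (np.float64(377.5238095238095), np.int64(371)) lat right of centre mm 38.42507698005421 tcp lat -1.7085708637712416 [-0.6 -0.8  0. ]
[ 0.51736363 -0.03270081  0.25084428] 0.06865862212637262 to post [0.122  0.0015 0.0941]
[ 137  153   55   51 2247] proj 0.4039140524421273
[ 292  207   46   26 1049] proj 0.37850487076106154
```

>>> {"method": "jog_arm", "body": {"deltas": [[1,0.07,0,0,0,0,0.4],[1,0,0,0,0,0,0.4],[1,0,0,0,0,0,0.4],[1,0,0,0,0,0,0.4],[1,0,0,0,0,0,0.4],[1,0,0,0,0,0,0.4],[0,0,0,0,0,0,0.4],[0,0,1,0,0,0,0.4],[0,0,1,0,0,0,0.4],[0,0,1,0,0,0,0.4],[0,0,1,0,0,0,0.4],[0,0,0.6,0,0,0,0.4]]}}

```text
t: 27.33
tcp_pos: [0.6108, 0.0399, 0.1542]
eef_rot: [0.945, 0.326, -0.002, -0.001]
wrist_force: [0.7, 0.7, -0.1]
gripper_width: 0.0514
grip_force: 0.0
```

>>> {"method": "jog_arm", "body": {"deltas": [[0,0,0,0,0,0,0.4],[0,-0.25,0,0,0,0,0.4],[0,-0.2,0,0,0,0,0.4],[0,-0.05,0,0,0,0,0.4],[0,0,0,0,0,0,0.4]]}}

```text
t: 27.75
tcp_pos: [0.6062, 0.0484, 0.1582]
eef_rot: [0.945, 0.326, 0.001, 0.0]
wrist_force: [-0.0, -0.6, 0.4]
gripper_width: 0.0512
grip_force: 0.0
```

>>> {"method": "jog_arm", "body": {"deltas": [[0,-0.05,0,0,0,0,0.4],[0,0,0,0,0,0,0.4]]}}

```text
t: 27.92
tcp_pos: [0.6057, 0.0489, 0.1578]
eef_rot: [0.945, 0.326, 0.0, 0.0]
wrist_force: [-1.0, -0.2, 0.6]
gripper_width: 0.0515
grip_force: 0.0
```

>>> {"method": "jog_arm", "body": {"deltas": [[0,-0.05,0,0,0,0,0.4],[0,0,0,0,0,0,0.4]]}}

```text
t: 28.08
tcp_pos: [0.605, 0.0497, 0.1574]
eef_rot: [0.945, 0.326, 0.0, 0.0]
wrist_force: [-0.2, -0.1, 0.0]
gripper_width: 0.0516
grip_force: 0.0
```

>>> {"method": "jog_arm", "body": {"deltas": [[0,-0.05,0,0,0,0,0.4],[0,0,0,0,0,0,0.4]]}}

```text
t: 28.25
tcp_pos: [0.6046, 0.0502, 0.1574]
eef_rot: [0.945, 0.326, 0.0, 0.0]
wrist_force: [0.8, -1.1, 1.3]
gripper_width: 0.0513
grip_force: 0.7
```

>>> {"method": "jog_arm", "body": {"deltas": [[0,-0.05,0,0,0,0,0.4],[0,0,0,0,0,0,0.4]]}}

```text
t: 28.42
tcp_pos: [0.6042, 0.0507, 0.1574]
eef_rot: [0.945, 0.326, 0.0, 0.001]
wrist_force: [2.6, -4.4, -0.3]
gripper_width: 0.051
grip_force: 2.4
```

>>> {"method": "jog_arm", "body": {"deltas": [[0,-0.05,0,0,0,0,0.4],[0,0,0,0,0,0,0.4]]}}

```text
t: 28.58
tcp_pos: [0.6039, 0.0511, 0.1575]
eef_rot: [0.945, 0.326, 0.001, 0.001]
wrist_force: [4.3, -7.0, 0.5]
gripper_width: 0.0513
grip_force: 3.9
```

>>> {"method": "jog_arm", "body": {"deltas": [[0,-0.05,0,0,0,0,0.4],[0,0,0,0,0,0,0.4]]}}

```text
t: 28.75
tcp_pos: [0.6036, 0.0515, 0.1575]
eef_rot: [0.945, 0.326, 0.001, 0.001]
wrist_force: [5.5, -9.7, -1.0]
gripper_width: 0.0509
grip_force: 5.5
```

>>> {"method": "jog_arm", "body": {"deltas": [[0,0,0,0,0,0,0.4],[0,0,0,0,0,0,0.4]]}}

```text
t: 28.92
tcp_pos: [0.6037, 0.0514, 0.1575]
eef_rot: [0.945, 0.326, 0.001, 0.001]
wrist_force: [4.7, -9.5, -0.5]
gripper_width: 0.0515
grip_force: 5.4
```

```bash
python3 -c "
from lean import *
lean()"
```

```text
t 28.9167 top px (np.float64(352.0), np.int64(337)) lat right of centre mm -2.947066690008049 tcp lat -15.014214546243632 [ 4.7 -9.5 -0.5]
```

>>> {"method": "jog_arm", "body": {"deltas": [[0,0.06,0,0,0,0,0.4],[0,0,0,0,0,0,0.4],[0,0,0,0,0,0,0.4]]}}

```text
t: 29.22
tcp_pos: [0.6041, 0.0509, 0.1574]
eef_rot: [0.945, 0.326, 0.001, 0.001]
wrist_force: [4.1, -5.9, -0.1]
gripper_width: 0.0511
grip_force: 3.8
```

```bash
python3 -c "
from lean import *
lean()"
```

```text
t 29.2167 top px (np.float64(352.0), np.int64(337)) lat right of centre mm -2.250199334574099 tcp lat -14.34185041076297 [ 4.1 -5.9 -0.1]
```

>>> {"method": "jog_arm", "body": {"deltas": [[0,0.03,0,0,0,0,0.4],[0,0,0,0,0,0,0.4],[0,0,0,0,0,0,0.4]]}}

```text
t: 29.52
tcp_pos: [0.6042, 0.0507, 0.1574]
eef_rot: [0.945, 0.326, 0.0, 0.001]
wrist_force: [3.2, -4.8, 0.1]
gripper_width: 0.0512
grip_force: 3.0
```

>>> {"method": "jog_arm", "body": {"deltas": [[0,0.5,0,0,0,0,0.4],[0,0.5,0,0,0,0,0.4],[0,0.2,0,0,0,0,0.4],[0,0.05,0,0,0,0,0.4],[0,0,0,0,0,0,0.4]]}}

```text
t: 29.93
tcp_pos: [0.6192, 0.0312, 0.157]
eef_rot: [0.945, 0.326, -0.0, -0.0]
wrist_force: [-0.3, -0.7, 0.3]
gripper_width: 0.0509
grip_force: 0.0
```

>>> {"method": "jog_arm", "body": {"deltas": [[0,0.05,0,0,0,0,0.4],[0,0,0,0,0,0,0.4]]}}

```text
t: 30.1
tcp_pos: [0.6196, 0.031, 0.1573]
eef_rot: [0.945, 0.326, -0.0, -0.0]
wrist_force: [0.3, -0.8, 0.2]
gripper_width: 0.0511
grip_force: 0.0
```

>>> {"method": "jog_arm", "body": {"deltas": [[0,0.05,0,0,0,0,0.4],[0,0,0,0,0,0,0.4]]}}

```text
t: 30.27
tcp_pos: [0.6203, 0.0302, 0.1573]
eef_rot: [0.945, 0.326, 0.0, 0.0]
wrist_force: [-0.7, -0.5, 0.3]
gripper_width: 0.0511
grip_force: 0.0
```

>>> {"method": "jog_arm", "body": {"deltas": [[0,0.05,0,0,0,0,0.4],[0,0,0,0,0,0,0.4]]}}

```text
t: 30.43
tcp_pos: [0.6207, 0.0296, 0.1574]
eef_rot: [0.945, 0.326, -0.0, -0.0]
wrist_force: [-1.9, 2.5, 1.9]
gripper_width: 0.0511
grip_force: 1.8
```

>>> {"method": "jog_arm", "body": {"deltas": [[0,0.05,0,0,0,0,0.4],[0,0,0,0,0,0,0.4],[0,0,0,0,0,0,0.4]]}}

```text
t: 30.68
tcp_pos: [0.621, 0.0292, 0.1574]
eef_rot: [0.945, 0.326, -0.0, -0.001]
wrist_force: [-3.5, 5.3, 2.8]
gripper_width: 0.0513
grip_force: 3.5
```

>>> {"method": "jog_arm", "body": {"deltas": [[0,0.03,0,0,0,0,0.4],[0,0,0,0,0,0,0.4],[0,0,0,0,0,0,0.4]]}}

```text
t: 30.93
tcp_pos: [0.6211, 0.029, 0.1574]
eef_rot: [0.945, 0.326, -0.001, -0.001]
wrist_force: [-5.8, 7.3, 4.1]
gripper_width: 0.0516
grip_force: 4.5
```

>>> {"method": "jog_arm", "body": {"deltas": [[0,0.03,0,0,0,0,0.4],[0,0,0,0,0,0,0.4],[0,0,0,0,0,0,0.4]]}}

```text
t: 31.18
tcp_pos: [0.6213, 0.0288, 0.1574]
eef_rot: [0.945, 0.326, -0.001, -0.001]
wrist_force: [-6.7, 8.3, 4.9]
gripper_width: 0.0515
grip_force: 5.5
```

```bash
python3 -c "
from lean import *
lean()"
```

```text
t 31.1833 top px (np.float64(276.5), np.int64(339)) lat right of centre mm 0.775921835322102 tcp lat 13.662056832824343 [-6.7  8.3  4.9]
```

Both sides are firm, with under 2 mm of lean at about 7–10 N. I'll withdraw to the centre, rise, check that the head is level, and hand in.

>>> {"method": "jog_arm", "body": {"deltas": [[0,-0.3,0,0,0,0,0.4],[0,-0.4,0,0,0,0,0.4],[0,0,0,0,0,0,0.4],[0,0,-0.5,0,0,0,0.4],[0,0,-1,0,0,0,0.4],[0,0,-1,0,0,0,0.4],[0,0,-1,0,0,0,0.4],[0,0,-1,0,0,0,0.4],[0,0,-0.8,0,0,0,0.4],[0,0,0,0,0,0,0.4],[0,0,0,0,0,0,0.4],[0,0,0,0,0,0,0.4]]}}

```text
t: 32.23
tcp_pos: [0.6134, 0.0384, 0.2628]
eef_rot: [0.945, 0.326, -0.0, -0.0]
wrist_force: [-0.2, -0.3, -0.5]
gripper_width: 0.0509
grip_force: 0.0
```

```bash
python3 - <<'E'
from lean import *
lean();w=np.array([.787,.617,0])
im=env.get_image("side")[:,:,::-1].copy()
for nm,lo,hi in(("red",(0,180,60),(6,255,255)),("brass",(14,110,60),(28,255,255))):
    m=mask(im,lo,hi);z=np.zeros_like(m);z[190:265,280:385]=m[190:265,280:385];k,l,st,c=cv2.connectedComponentsWithStats(z);i=1+np.argmax(st[1:,4]);print(nm,st[i],c[i],w@plane("side",c[i],.06))
E
```

```text
t 32.2333 top px (np.float64(311.5), np.int64(247)) lat right of centre mm -1.070317806140031 tcp lat 1.2434706053879307 [-0.2 -0.3 -0.5]
red [359 222  10  30 171] [363.04678363 234.64912281] 0.38159616336151503
brass [307 203  10  30 263] [311.58174905 217.24714829] 0.47648878541498846
```

```bash
python3 -c "
from cell import env
print(env.close_job())"
```

```text
the job is handed in; nothing more can be done
None
```

I handed the job in at about 32 s with the wedge snug about 17 mm in and the head level and firm at 7–11 N each way; one thing could have failed it: my first wedge push overshot the snug point, so I pulled it back out and re-set it at about 10 N, and I can't tell whether that overshoot went over the 60 N limit on a stop.

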